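# Hang a gearbox cover on the clip-on handle and hover it over the dowel pins

## Task

Take the clip-on carrying clamp by its stem and press it down onto the bar handle of the gearbox cover until its sprung latch snaps under the bar. With the clamp lift the cover higher than the upright end plates of the jig, bring it in over them and stop with it hovering level and square about a centimetre above the two dowel pins of the open gearbox housing, its two holes over the pins, so that I can lay the sealant underneath. Finish while still holding it there: never touch the cover with the fingers or let it or the clamp touch the jig, and leave everything else on the bench where it is.

Things in the scene. Friction and masses are not known exactly. Their poses are not given: they have to be found in the camera images.
- clip: Loose aluminium clip-on clamp, 0.23 kg, 115 mm tall, upright on the bench, slot downwards. Foot 34 (x) by 44 mm (y); black grip stem on top 22 (x) by 30 mm (y), from 61 to 115 mm up. Origin: centre of the underside, z up. Slot along y, 14 mm wide, flared mouth, for a 12 mm bar lying along y, either way round. A dark latch in the +x jaw has a thumb tab reaching x = 38 mm, 31 mm up.
- clip_throat (a point): Middle of the clamp's slot, 22 mm above its underside. The latch's sloping lip bars the slot; pressing the clamp down over the bar (5 to 10 N) swings it aside, then it springs back under the bar, which cannot come out. Latched, the bar's axis lies from 1 mm below this point (hanging on the lip) to 3 mm above it (bar against the slot's ceiling).
- clip_grip (a point): Point on the axis of the clamp's stem at a good height to grip, 94 mm above the clamp's underside.
- latch (a joint): Swing of the clamp's sprung latch (rad): 0 closed, pressed there by its spring; up to 0.5 open; about 0.2 while the bar goes past its lip.
- cover: Loose aluminium plate 90 (x) by 130 (y) by 10 mm, 0.28 to 0.52 kg, flat on the bench, two 12 mm through holes at (31, 51) and (-31, -51) mm. On top a bar handle: round steel bar, 12 mm thick, 96 mm long, along y, axis 42 mm above the underside, on two 10 mm posts at y = +-42 mm (74 mm free between). Origin: centre of the underside, z up. Half a turn about z gives the same shape.
- cover_bar (a point): Middle of the cover's bar handle, on its axis, 42 mm above the cover's underside.
- jig: Fixed jig: base 130 (x) by 240 (y) by 12 mm; on it an open grey housing 84 by 124 mm, rim 57 mm above the bench, with two upright 8 mm dowel pins at (31, 51) and (-31, -51) mm, tips 67 mm up. At y = +-105 mm two plywood end plates 100 mm wide, 8 mm thick, 105 mm high, notched on top. Origin: centre of the underside, z up. The cover's y goes along the jig's y, either way round.
- jig_pins (a point): Point midway between the tips of the two dowel pins, 67 mm above the bench, axes as the jig; the cover's origin belongs straight above it.
- cup: Bystander: white plastic cup, 68 mm wide, 95 mm high; origin centre of its underside.
- driver: Bystander: screwdriver 200 mm long, lying flat; origin at its underside.
- spray: Bystander: white bottle 56 mm wide, 170 mm high; origin centre of its underside.
- battery: Bystander: black tool battery 75 by 115 by 64 mm; origin centre of its underside.
- marker: Bystander: flat white marker pen, 14 mm thick, 125 mm long, lying on the bench; origin centre of its underside.
- calculator: Bystander: black calculator 75 by 140 by 16 mm; origin centre of its underside.
Mind the look-alikes: they are no part of the job. Leave any blue, purple or red look-alike of the clip alone.

How it is judged:
By the outcome, as a careful person would: the job done as asked, in the order asked, and still so for the second after the job is handed in, while the arm keeps its last pose, push and grip.
It also fails if it takes over 64 s, if anything falls off the work surface, if the arm or the gripper's body presses on something with over 40 N, if the wrist force passes 120 N, or if a joint passes its speed limit or range.

## Robot

A 7-joint arm with a two-finger parallel gripper is mounted at the origin on the work surface. World frame = base frame: x ahead of the robot, y to its left, z up, the work surface at z = 0. Lengths are in m, angles in rad, forces in N, time in s.
With the tool pointing down it reaches from about 0.425 to 1.025 m from the base axis. Payload 3.6 kg.
Tool frame: the origin (TCP) lies at the very end of the fingers, on their centre line; the grasp point (between the pads) lies grip_point_offset behind it (grip_point_offset is the distance from the TCP to the grasp point, in m); z points along the fingers, y is the line along which they close (so a half turn about z gives the same grasp; the last joint's range is limited). The gripper opens to 85 mm and grips with 20 to 120 N. Pads are 22 mm wide; open, the fingers measure 114 mm over their backs; the gripper's body (76 mm by 85 mm) begins 54 mm behind the grasp point. The pads swing forward as they close: fully open they stand 13 mm farther back than shut.
Start: joints at [1.081, 0.591, 0.048, 1.609, -0.033, 0.943, -0.034], TCP at [0.28, -0.669, 0.231] pointing down, gripper open.
Joint ranges: [-2.69, 2.69], [-0.47, 2.24], [-1.27, 1.36], [0.19, 2.51], [-1.53, 4.68], [0.08, 2.07], [-3.09, 3.09]. Speed limits (rad/s): [2.57, 2.57, 3.14, 3.14, 3.14, 3.14, 3.14].

## Interface

Orientations are given as a 3x3 rotation matrix whose columns are the frame's x, y, z axes.
In Python, from plant import sense, camera, finish_job, grip_point_offset gives the robot as it stands.
- The arm moves only by the shell command python3 -m crank 'ROWS' [FORCE]. ROWS is JSON, a list of rows, each an object of numbers: "tx", "ty", "tz": the shift along the tool's x, y, z as a fraction of full scale; "rx", "ry", "rz": the turn, a rotation vector about the tool's x, y, z as a fraction of full scale; "jaw": the opening, from -1 (shut) to 1 (fully open). In form: [{"tx": .., "ty": .., "tz": .., "rx": .., "ry": .., "rz": .., "jaw": ..}, ...]. A call has 1 to 20 rows; each row shifts and turns the commanded pose from where the row before left it, along the tool's axes as they then stand; what a row does not reach is not made up. Full scale, the value 1, is 0.04 m for a shift and 2 rad for a turn. A row lasts 1/8 s, in which the tool goes at most 62.5 mm and 10.7 degrees, less where a joint would pass 70% of its speed; a pose out of reach is approached as far as the arm can. A call with a number of a shift or a turn outside -1 to 1 is refused whole. A call with a gripper value outside its range is refused whole. The fingers move at their own pace and stop on an object; FORCE is the grip in N (left out, the last holds). Time passes only in rows, so rows that do not move let the fingers close. It gives the time, the measured TCP pose, the force, the opening and the grip force at its end, in the units of the state.
- sense(): the state, without advancing time (a new reading comes with each control period).
- camera(name): name is "scene" or "top" or "wrist"; returns a dict with "frame" (400x640x3 uint8, red, green, blue), "z_map" (400x640 float32, m along the optical axis (not along the pixel's ray), 0 where there is no reading), "fx", "fy", "cx", "cy" (pixels), "xyz" and "attitude" of the camera in the world. Camera axes: x right, y up, looking along -z (the intrinsics and any distortion apply to the point x, -y, -z); pixel columns grow to the right and rows downward; lengths in m; the calibration is good to about 2 mm. A picture is of the moment at which its call begins.
- finish_job(): hands the job in; it is judged then, once.
The state is a dict: "time_s": time; "joint_positions": joint angles; "joint_vel": joint speeds; "joint_torque": joint torques, N m; "position": TCP position; "eef_rot": TCP orientation; "force": force on the tool from outside, world axes, zero at the start; "ft_torque": the same for the moment, N m; "width": finger opening in m; "finger_force": force on a finger pad.
Only numpy, scipy, OpenCV 4.12 (cv2) and the standard library are available. Lean on these libraries where they do the work, as an engineer would, in place of code of your own. Each camera call takes 0.05 s, during which the arm holds its last target. There are 200 camera calls.

## Working session

There is one attempt and no reset: what is moved stays moved. The work goes in short steps, Python scripts to look and compute and a shell command to move; the robot and the scene stay as the last step left them, time stands still between calls to the robot, and variables do not carry over. Pictures are saved under pics/ and viewed, at most 10 in all, crops included, and the job is handed in when it is done.

```bash
ls; mkdir -p pics
cat > h.py <<'E'
import numpy as np, cv2
from plant import sense, camera, finish_job, grip_point_offset
def cast(c,u,v,z):
    d=np.array([(u-c['cx'])/c['fx'],-(v-c['cy'])/c['fy'],-1.])
    d=np.array(c['attitude'])@d; o=np.array(c['xyz'])
    return o+d*(z-o[2])/d[2]
def cloud(c):
    z=c['z_map']; v,u=np.mgrid[:z.shape[0],:z.shape[1]]
    p=np.stack([(u-c['cx'])/c['fx']*z,-(v-c['cy'])/c['fy']*z,-z],-1)
    return p@np.array(c['attitude']).T+np.array(c['xyz'])
def save(n,f,): cv2.imwrite('pics/'+n,f[...,::-1])
E
python3 - <<'E'
from h import *
np.set_printoptions(precision=4,suppress=True)
for n in ['scene','top']:
    c=camera(n); save(n+'1.png',c['frame']); np.save(n+'1.npy',c,allow_pickle=True)
    print(n,{k:np.array(c[k]) for k in c if k not in('frame','z_map')})
print(sense(),grip_point_offset)
E
```

```text
pics
scene {'fx': array(366.5895), 'fy': array(366.5895), 'cx': array(318.8234), 'cy': array(201.9901), 'xyz': array([ 0.8819, -0.4567,  0.6346]), 'attitude': array([[ 0.8126, -0.4098,  0.4144],
       [ 0.5825,  0.5925, -0.5565],
       [-0.0175,  0.6936,  0.7202]])}
top {'fx': array(444.9196), 'fy': array(444.9196), 'cx': array(313.4859), 'cy': array(204.7383), 'xyz': array([ 0.3459, -0.0171,  1.22  ]), 'attitude': array([[-0.0197,  0.9817, -0.1895],
       [-0.9997, -0.0163,  0.0193],
       [ 0.0159,  0.1898,  0.9817]])}
{'time_s': 0.1, 'joint_positions': array([ 1.0805,  0.592 ,  0.0483,  1.6097, -0.0333,  0.9427, -0.0337]), 'joint_vel': array([-0.0003, -0.0023, -0.0009, -0.0038, -0.0015, -0.0006,  0.0019]), 'joint_torque': array([  0.0049, -55.    ,   1.5531, -19.8825,   0.0097,   0.0037,
         0.    ]), 'position': array([ 0.2799, -0.668 ,  0.2303]), 'eef_rot': array([[ 0.9223,  0.3865, -0.0009],
       [ 0.3865, -0.9223,  0.0018],
       [-0.0001, -0.002 , -1.    ]]), 'force': array([-0.4071,  0.8234, -0.1948]), 'ft_torque': array([-0.0247, -0.0264, -0.0246]), 'finger_force': 0.0, 'width': 0.08540652663128798} 0.0187
```

View pics/scene1.png

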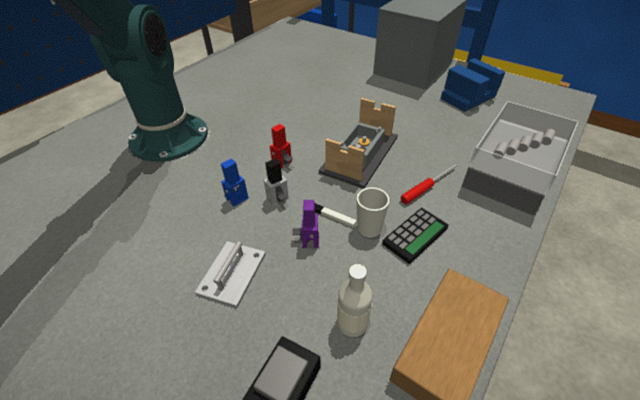

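View pics/top1.png

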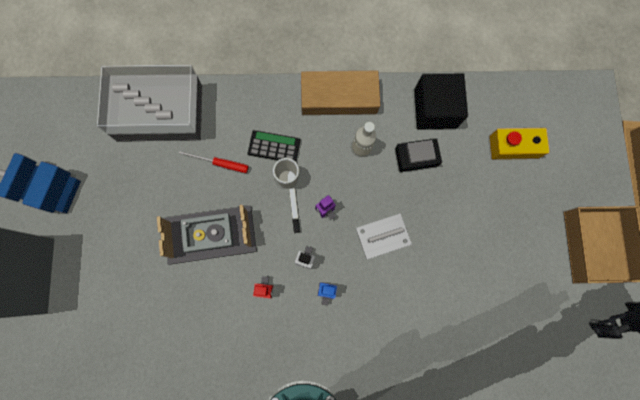

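Scene picture: the wanted grey clip with black stem is at (275,182), or (305,259) in the top view. Look-alikes are blue (234,182)/(327,290), red (280,145)/(263,290) and purple (310,222)/(325,206). I choose the grey/black one by the description. The cover is at (231,272)/(385,237) and the jig at (358,150)/(207,234).

Run:
```python
from h import *
np.set_printoptions(precision=4,suppress=True)
C={n:np.load(n+'1.npy',allow_pickle=True).item() for n in('scene','top')}
def rect(P):
    (x,y),(w,h),a=cv2.minAreaRect((P[:,:2]*1000).astype(np.float32)); return np.round([x,y,w,h,a],1)
boxes={'scene':dict(clip=(258,150,296,208),cover=(190,235,272,310),jig=(312,90,402,188)),'top':dict(clip=(290,245,320,272),cover=(350,208,418,264),jig=(150,198,262,268))}
tiles=[]
for n,c in C.items():
    X=cloud(c); hsv=cv2.cvtColor(c['frame'],cv2.COLOR_RGB2HSV)
    for k,(a,b,e,f) in boxes[n].items():
        P=X[b:f,a:e].reshape(-1,3); H=hsv[b:f,a:e].reshape(-1,3)
        ok=c['z_map'][b:f,a:e].ravel()>0; P=P[ok];H=H[ok]
        print(n,k,'pct z',np.percentile(P[:,2],[2,50,90,99]))
        for lo,hi in dict(clip=[(.012,.06),(.065,.108),(.108,.125)],cover=[(.006,.015),(.036,.055)],jig=[(.007,.017),(.052,.061),(.062,.072),(.09,.112)])[k]:
            m=(P[:,2]>lo)&(P[:,2]<hi)
            if m.sum()>4: print('  ',lo,hi,m.sum(),rect(P[m]),P[m].mean(0))
        if n=='top' and k=='jig':
            for s in(-1,1): pass
    a,b,e,f=boxes[n]['clip']; a-=8;b-=8;e+=8;f+=8
    tiles.append(cv2.resize(c['frame'][b:f,a:e],(380,480),interpolation=cv2.INTER_CUBIC))
save('clip.png',np.hstack(tiles))
```

```text
scene clip pct z [-0.0015  0.0025  0.0875  0.1151]
   0.012 0.06 573 [396.2  31.7  58.6 174.1  34.8] [0.4055 0.0212 0.0365]
   0.065 0.108 213 [430.8 -19.2  34.   16.5  42.3] [ 0.4319 -0.0194  0.0866]
   0.108 0.125 115 [425.9 -13.9  29.8  22.9  70.8] [ 0.4272 -0.0158  0.1135]
scene cover pct z [-0.0014  0.0018  0.0118  0.0485]
   0.006 0.015 2169 [ 487.7 -230.3   92.1  132.    16.8] [ 0.4938 -0.236   0.0105]
   0.036 0.055 299 [ 488.6 -230.7   11.8   96.3   17.2] [ 0.491  -0.2336  0.0465]
scene jig pct z [-0.0018  0.0019  0.0716  0.1048]
   0.007 0.017 835 [502.1 242.5 129.6 240.3   7.4] [0.5397 0.2101 0.0122]
   0.052 0.061 561 [502.1 243.9 100.1 219.3   7.9] [0.5035 0.2456 0.0566]
   0.062 0.072 254 [502.  242.6  99.4 220.5   7.3] [0.5051 0.2339 0.0669]
   0.09 0.112 432 [520.  195.1 145.1 341.7  20.3] [0.5075 0.2298 0.0995]
top clip pct z [-0.0046  0.0021  0.1123  0.1165]
   0.012 0.06 97 [437.3 -17.4  47.3  53.5  69.5] [ 0.4368 -0.0186  0.0395]
   0.065 0.108 21 [425.6 -12.7  40.1  25.7  66.4] [ 0.4191 -0.0146  0.0797]
   0.108 0.125 106 [427.  -13.5  29.2  21.8  70.5] [ 0.4271 -0.0136  0.1139]
top cover pct z [-0.0042  0.0023  0.0124  0.0487]
   0.006 0.015 1293 [ 495.8 -233.7  181.8  138.4   88.9] [ 0.4895 -0.2301  0.0101]
   0.036 0.055 162 [ 490.5 -231.1   11.4   96.5   17.6] [ 0.49   -0.2302  0.0467]
top jig pct z [-0.0044  0.0101  0.0569  0.1054]
   0.007 0.017 1943 [508.8 244.5 143.3 239.6   6.8] [0.4969 0.238  0.0117]
   0.052 0.061 614 [502.7 241.2  95.2 212.7   6.5] [0.5027 0.2474 0.0564]
   0.062 0.072 84 [502.7 242.8  98.2 215.    7.4] [0.495  0.2826 0.0668]
   0.09 0.112 281 [503.7 244.6 100.7 218.7   7.4] [0.5003 0.2563 0.1023]
```

View pics/clip.png

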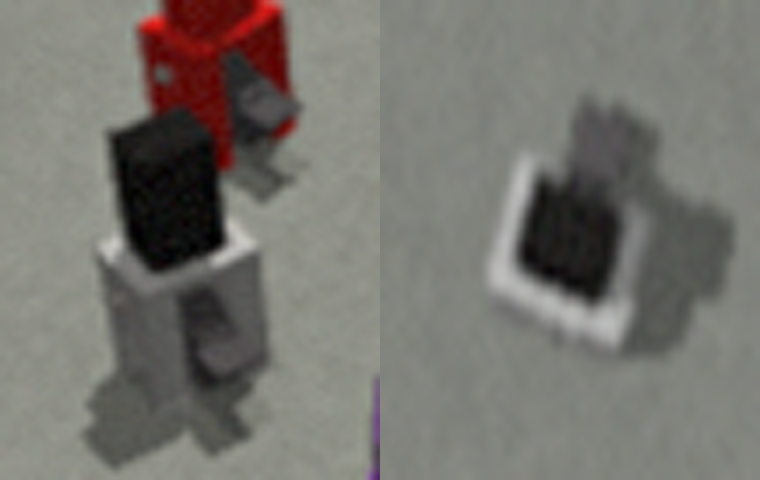

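Crop: the grey clip's black stem is at (165,190) left and (570,235) right. Its dark tab points to +x and slightly −y. Both views agree on stem top (0.4265,-0.0137,0.114) with clip yaw −19.4°, bar (0.4895,-0.231, top 0.047) with yaw 17.4°, and jig centre (0.502,0.243) with yaw 7.3°. Sizes and heights match the text, so I move.

```bash
python3 -m crank '[{"rz":-0.0838},{"rz":-0.0838},{"rz":-0.0838},{"rz":-0.0838},{"rz":-0.0838},{}]'; python3 -m crank '[{"tx":0.4},{"tx":0.83,"ty":-0.1},{"tx":0.83,"ty":-0.1},{"tx":0.83,"ty":-0.1},{"tx":0.83,"ty":-0.1},{"tx":0.83,"ty":-0.1},{"tx":0.83,"ty":-0.1},{"tx":0.83,"ty":-0.1},{"tx":0.83,"ty":-0.1},{"tx":0.83,"ty":-0.1},{"tx":0.83,"ty":-0.1},{"tx":0.83,"ty":-0.1},{"tx":0.83,"ty":-0.1},{"tx":0.83,"ty":-0.1},{"tx":0.83,"ty":-0.1},{"tx":0.83,"ty":-0.1},{"tx":0.83,"ty":-0.1},{"tx":0.83,"ty":-0.1},{"tx":0.83,"ty":-0.1},{}]'
cat >> h.py <<'E'
def yaw(R): return np.degrees(np.arctan2(R[1,1],R[0,1]))
def go(x,y,z,ya):
    "remaining shift in tool axes (fraction) and yaw (rz fraction, total)"
    s=sense(); R=s['eef_rot']; p=s['position']
    print('pos',p.round(4),'toolY yaw',yaw(R).round(2),'tilt xy',R[:2,2].round(4),'F',s['force'].round(1),'w',round(s['width'],4),'ff',round(s['finger_force'],1),'t',round(s['time_s'],2))
    print('shift frac',(R.T@(np.array([x,y,z])-p)/.04).round(3),'rz total',round(-np.radians((ya-yaw(R)+180)%360-180)/2,4))
E
python3 - <<'E'
from h import *
go(.4265,-.0137,.23,-19.4)
c=camera('wrist'); save('w1.png',c['frame']); np.save('w1.npy',c,allow_pickle=True)
E
```

```text
pos [ 0.2799 -0.668   0.2303] toolY yaw -67.26 tilt xy [-0.0009  0.0018] F [-0.4  0.8 -0.2] w 0.0854 ff 0.0 t 0.1
shift frac [  9.702 -13.669   0.032] rz total -0.4177invalid input at $[0]: expected keys tx, ty, tz, rx, ry, rz, jaw
invalid input at $[0]: expected keys tx, ty, tz, rx, ry, rz, jaw
```

View pics/w1.png

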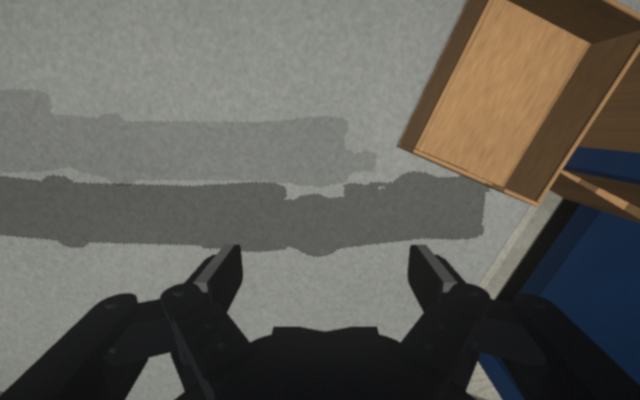

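The rows were refused because every key must be given, so the arm has not moved. The wrist view shows only bench and a wooden tray.

```bash
python3 -m crank '[{"tx":0,"ty":0,"tz":0,"rx":0,"ry":0,"rz":-0.0838,"jaw":1},{"tx":0,"ty":0,"tz":0,"rx":0,"ry":0,"rz":-0.0838,"jaw":1},{"tx":0,"ty":0,"tz":0,"rx":0,"ry":0,"rz":-0.0838,"jaw":1},{"tx":0,"ty":0,"tz":0,"rx":0,"ry":0,"rz":-0.0838,"jaw":1},{"tx":0,"ty":0,"tz":0,"rx":0,"ry":0,"rz":-0.0838,"jaw":1},{"tx":0,"ty":0,"tz":0,"rx":0,"ry":0,"rz":0,"jaw":1}]'; python3 -m crank '[{"tx":0.5,"ty":0,"tz":0,"rx":0,"ry":0,"rz":0,"jaw":1},{"tx":0.9,"ty":-0.12,"tz":0,"rx":0,"ry":0,"rz":0,"jaw":1},{"tx":0.9,"ty":-0.12,"tz":0,"rx":0,"ry":0,"rz":0,"jaw":1},{"tx":0.9,"ty":-0.12,"tz":0,"rx":0,"ry":0,"rz":0,"jaw":1},{"tx":0.9,"ty":-0.12,"tz":0,"rx":0,"ry":0,"rz":0,"jaw":1},{"tx":0.9,"ty":-0.12,"tz":0,"rx":0,"ry":0,"rz":0,"jaw":1},{"tx":0.9,"ty":-0.12,"tz":0,"rx":0,"ry":0,"rz":0,"jaw":1},{"tx":0.9,"ty":-0.12,"tz":0,"rx":0,"ry":0,"rz":0,"jaw":1},{"tx":0.9,"ty":-0.12,"tz":0,"rx":0,"ry":0,"rz":0,"jaw":1},{"tx":0.9,"ty":-0.12,"tz":0,"rx":0,"ry":0,"rz":0,"jaw":1},{"tx":0.9,"ty":-0.12,"tz":0,"rx":0,"ry":0,"rz":0,"jaw":1},{"tx":0.9,"ty":-0.12,"tz":0,"rx":0,"ry":0,"rz":0,"jaw":1},{"tx":0.9,"ty":-0.12,"tz":0,"rx":0,"ry":0,"rz":0,"jaw":1},{"tx":0.9,"ty":-0.12,"tz":0,"rx":0,"ry":0,"rz":0,"jaw":1},{"tx":0.9,"ty":-0.12,"tz":0,"rx":0,"ry":0,"rz":0,"jaw":1},{"tx":0,"ty":0,"tz":0,"rx":0,"ry":0,"rz":0,"jaw":1}]'
cat > wm.py <<'E'
from h import *
go(.4265,-.0137,.23,-19.4)
c=camera('wrist'); X=cloud(c).reshape(-1,3); z=X[:,2]
d=np.hypot(X[:,0]-.4265,X[:,1]+.0137)
m=(d<.03)&(z>.109)&(z<.122)&(c['z_map'].ravel()>0)
print(m.sum(), X[m].mean(0) if m.any() else '', cv2.minAreaRect((X[m,:2]*1000).astype(np.float32)) if m.any() else '')
save('w2.png',c['frame'])
E
python3 wm.py
```

```text
time_s: 0.9
position: [0.2798, -0.6685, 0.2309]
eef_rot: [[0.332, 0.943, -0.0], [0.943, -0.332, 0.001], [0.001, -0.0, -1.0]]
force: [0.0, 0.8, 0.2]
width: 0.0855
finger_force: 0.0
time_s: 2.9
position: [0.3893, -0.148, 0.2315]
eef_rot: [[0.325, 0.946, 0.0], [0.946, -0.325, 0.001], [0.001, -0.0, -1.0]]
force: [-0.1, -0.3, -0.1]
width: 0.0856
finger_force: 0.0
pos [ 0.3893 -0.148   0.2315] toolY yaw -18.94 tilt xy [0.     0.0007] F [-0.1 -0.3 -0.1] w 0.0856 ff 0.0 t 2.9
shift frac [ 3.479 -0.21   0.04 ] rz total 0.004
1044 [ 0.42426653 -0.01233851  0.11389779] ((424.415771484375, -12.068523406982422), (29.583173751831055, 21.12746238708496), 69.90155029296875)
```

```bash
python3 -m crank '[{"tx":0.9,"ty":-0.06,"tz":0,"rx":0,"ry":0,"rz":0.0075,"jaw":1},{"tx":0.9,"ty":-0.06,"tz":0,"rx":0,"ry":0,"rz":0,"jaw":1},{"tx":0.9,"ty":-0.06,"tz":0,"rx":0,"ry":0,"rz":0,"jaw":1},{"tx":0.79,"ty":-0.07,"tz":0,"rx":0,"ry":0,"rz":0,"jaw":1},{"tx":0,"ty":0,"tz":0.5,"rx":0,"ry":0,"rz":0,"jaw":1},{"tx":0,"ty":0,"tz":0.5,"rx":0,"ry":0,"rz":0,"jaw":1},{"tx":0,"ty":0,"tz":0,"rx":0,"ry":0,"rz":0,"jaw":1}]'
python3 - <<'E'
exec(open('wm.py').read().replace('w2','w3'))
go(.4252,-.0128,.0753,-19.8)
E
```

```text
time_s: 3.82
position: [0.4261, -0.0179, 0.1903]
eef_rot: [[0.345, 0.938, -0.004], [0.938, -0.345, -0.0], [-0.002, -0.003, -1.0]]
force: [-0.2, -0.1, -0.0]
width: 0.0854
finger_force: 0.0
pos [ 0.4261 -0.0179  0.1903] toolY yaw -20.21 tilt xy [-0.0037 -0.0004] F [-0.2 -0.1 -0. ] w 0.0854 ff 0.0 t 3.83
shift frac [ 0.101 -0.029 -0.993] rz total -0.0071
901 [ 0.42467496 -0.01034908  0.11380464] ((424.1434631347656, -10.969738006591797), (29.439472198486328, 21.319406509399414), 70.21963500976562)
pos [ 0.4269 -0.0178  0.1911] toolY yaw -20.21 tilt xy [-0.0017 -0.0003] F [-0.4  0.2  0.1] w 0.0854 ff 0.0 t 3.88
shift frac [ 0.104 -0.079  2.894] rz total -0.0035
```

View pics/w3.png

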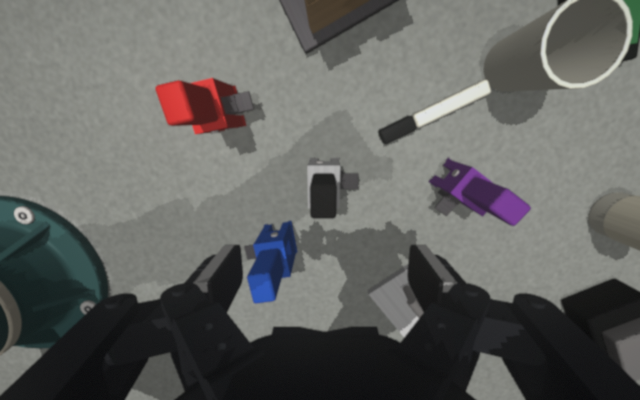

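Wrist view: stem top at (324,195), centred between the fingers (240 and 410). Blue (270,260), red (200,105) and purple (485,190) are clear of the finger paths. Descending to grip.

```bash
python3 -m crank '[{"tx":0.12,"ty":-0.09,"tz":0.5,"rx":0,"ry":0,"rz":0,"jaw":1},{"tx":0,"ty":0,"tz":0.7,"rx":0,"ry":0,"rz":0,"jaw":1},{"tx":0,"ty":0,"tz":0.7,"rx":0,"ry":0,"rz":0,"jaw":1},{"tx":0,"ty":0,"tz":0.6,"rx":0,"ry":0,"rz":0,"jaw":1},{"tx":0,"ty":0,"tz":0.38,"rx":0,"ry":0,"rz":0,"jaw":1},{"tx":0,"ty":0,"tz":0,"rx":0,"ry":0,"rz":0,"jaw":1},{"tx":0,"ty":0,"tz":0,"rx":0,"ry":0,"rz":0,"jaw":1}]'
python3 -c "
from h import *
go(.425,-.0118,.0753,-20)"
```

```text
time_s: 4.75
position: [0.4267, -0.0116, 0.0769]
eef_rot: [[0.344, 0.939, 0.002], [0.939, -0.344, -0.0], [0.001, 0.002, -1.0]]
force: [-0.3, -0.4, 0.2]
width: 0.0855
finger_force: 0.0
pos [ 0.4267 -0.0116  0.0769] toolY yaw -20.15 tilt xy [ 0.0018 -0.0001] F [-0.3 -0.4  0.2] w 0.0855 ff 0.0 t 4.75
shift frac [-0.019 -0.038  0.041] rz total -0.0013
```

```bash
python3 -m crank '[{"tx":0,"ty":-0.03,"tz":0.02,"rx":0,"ry":0,"rz":0,"jaw":0},{"tx":0,"ty":0,"tz":0,"rx":0,"ry":0,"rz":0,"jaw":-0.3},{"tx":0,"ty":0,"tz":0,"rx":0,"ry":0,"rz":0,"jaw":-1},{"tx":0,"ty":0,"tz":0,"rx":0,"ry":0,"rz":0,"jaw":-1},{"tx":0,"ty":0,"tz":0,"rx":0,"ry":0,"rz":0,"jaw":-1},{"tx":0,"ty":0,"tz":0,"rx":0,"ry":0,"rz":0,"jaw":-1},{"tx":0,"ty":0,"tz":0,"rx":0,"ry":0,"rz":0,"jaw":-1},{"tx":0,"ty":0,"tz":0,"rx":0,"ry":0,"rz":0,"jaw":-1}]' 70
python3 -c "
from h import *
go(.425,-.0118,.0753,-20)"
```

```text
time_s: 5.75
position: [0.4247, -0.011, 0.0754]
eef_rot: [[0.344, 0.939, 0.0], [0.939, -0.344, -0.0], [-0.0, 0.0, -1.0]]
force: [-0.1, 0.8, 6.4]
width: 0.0213
finger_force: 69.9
pos [ 0.4247 -0.011   0.0754] toolY yaw -20.11 tilt xy [ 0.     -0.0001] F [-0.1  0.8  6.4] w 0.0213 ff 69.9 t 5.75
shift frac [-0.017  0.013  0.003] rz total -0.001
```

```bash
python3 -m crank '[{"tx":0,"ty":0,"tz":-0.3,"rx":0,"ry":0,"rz":0,"jaw":-1},{"tx":0,"ty":0,"tz":-0.8,"rx":0,"ry":0,"rz":0,"jaw":-1},{"tx":0,"ty":0,"tz":-0.9,"rx":0,"ry":0,"rz":0,"jaw":-1},{"tx":0,"ty":0,"tz":-0.9,"rx":0,"ry":0,"rz":0,"jaw":-1},{"tx":0,"ty":0,"tz":-0.85,"rx":0,"ry":0,"rz":0,"jaw":-1},{"tx":0,"ty":0,"tz":0,"rx":0,"ry":0,"rz":-0.0816,"jaw":-1},{"tx":0,"ty":0,"tz":0,"rx":0,"ry":0,"rz":-0.0816,"jaw":-1},{"tx":0,"ty":0,"tz":0,"rx":0,"ry":0,"rz":-0.0816,"jaw":-1},{"tx":0,"ty":0,"tz":0,"rx":0,"ry":0,"rz":-0.0816,"jaw":-1},{"tx":0,"ty":0,"tz":0,"rx":0,"ry":0,"rz":0,"jaw":-1},{"tx":-0.8,"ty":0,"tz":0,"rx":0,"ry":0,"rz":0,"jaw":-1},{"tx":-0.8,"ty":0,"tz":0,"rx":0,"ry":0,"rz":0,"jaw":-1},{"tx":-0.8,"ty":0,"tz":0,"rx":0,"ry":0,"rz":0,"jaw":-1},{"tx":-0.8,"ty":0,"tz":0,"rx":0,"ry":0,"rz":0,"jaw":-1},{"tx":-0.8,"ty":0,"tz":0,"rx":0,"ry":0,"rz":0,"jaw":-1},{"tx":0,"ty":0,"tz":0,"rx":0,"ry":0,"rz":0,"jaw":-1}]'
python3 -c "
from h import *
go(.4895,-.231,.16,17.4)"
```

```text
time_s: 7.75
position: [0.4725, -0.1667, 0.2252]
eef_rot: [[-0.29, 0.957, 0.0], [0.957, 0.29, -0.001], [-0.001, -0.0, -1.0]]
force: [0.6, -0.4, -2.3]
width: 0.0208
finger_force: 69.4
pos [ 0.4725 -0.1667  0.2252] toolY yaw 16.85 tilt xy [ 0.0001 -0.0008] F [ 0.6 -0.4 -2.3] w 0.0208 ff 69.4 t 7.75
shift frac [-1.661 -0.059  1.631] rz total -0.0048
```

```bash
python3 -m crank '[{"tx":-0.8,"ty":-0.06,"tz":0,"rx":0,"ry":0,"rz":-0.0048,"jaw":-1},{"tx":-0.85,"ty":0,"tz":0,"rx":0,"ry":0,"rz":0,"jaw":-1},{"tx":0,"ty":0,"tz":0.8,"rx":0,"ry":0,"rz":0,"jaw":-1},{"tx":0,"ty":0,"tz":0.8,"rx":0,"ry":0,"rz":0,"jaw":-1},{"tx":0,"ty":0,"tz":0,"rx":0,"ry":0,"rz":0,"jaw":-1},{"tx":0,"ty":0,"tz":0,"rx":0,"ry":0,"rz":0,"jaw":-1}]'
python3 - <<'E'
from h import *
go(.4895,-.231,.16,17.4)
t=[]
for n,(a,b,e,f) in dict(scene=(150,150,310,310),top=(320,190,440,280)).items():
    c=camera(n); X=cloud(c); P=X[b:f,a:e].reshape(-1,3); P=P[(c['z_map'][b:f,a:e]>0).ravel()]
    near=np.hypot(P[:,0]-.4895,P[:,1]+.231)<.1
    for lo,hi in[(.006,.015),(.036,.055)]:
        m=near&(P[:,2]>lo)&(P[:,2]<hi); print(n,lo,m.sum(),cv2.minAreaRect((P[m,:2]*1000).astype(np.float32)))
    m=near&(P[:,2]>.08)&(P[:,2]<.15); print(n,'foot z',np.percentile(P[m,2],[1,99]),cv2.minAreaRect((P[m&(P[:,2]<.146),:2]*1000).astype(np.float32)))
    t.append(cv2.resize(c['frame'][b:f,a:e],(400,400),interpolation=cv2.INTER_CUBIC))
save('over.png',np.hstack(t))
E
```

```text
time_s: 8.5
position: [0.4906, -0.2267, 0.1622]
eef_rot: [[-0.307, 0.952, 0.001], [0.952, 0.307, -0.0], [-0.0, 0.001, -1.0]]
force: [0.1, 0.8, -2.8]
width: 0.0213
finger_force: 69.3
pos [ 0.4906 -0.2267  0.1622] toolY yaw 17.86 tilt xy [ 0.0011 -0.0001] F [ 0.1  0.8 -2.8] w 0.0213 ff 69.3 t 8.5
shift frac [-0.094 -0.058  0.054] rz total 0.004
scene 0.006 2027 ((488.0314636230469, -230.33169555664062), (91.52791595458984, 131.64837646484375), 16.96906852722168)
scene 0.036 257 ((488.9740295410156, -230.75135803222656), (12.075812339782715, 95.73287200927734), 16.244661331176758)
scene foot z [0.09105073 0.14966167] ((506.98931884765625, -232.8917694091797), (55.87874221801758, 37.21384811401367), 71.29241943359375)
top 0.006 832 ((470.3504943847656, -221.8704833984375), (182.1392059326172, 149.76150512695312), 49.81977462768555)
top 0.036 63 ((481.59326171875, -202.86257934570312), (10.801680564880371, 38.87299346923828), 17.2696475982666)
top foot z [0.08827193 0.14950921] ((500.0018310546875, -217.26683044433594), (55.37004852294922, 30.662694931030273), 19.575136184692383)
```

View pics/over.png

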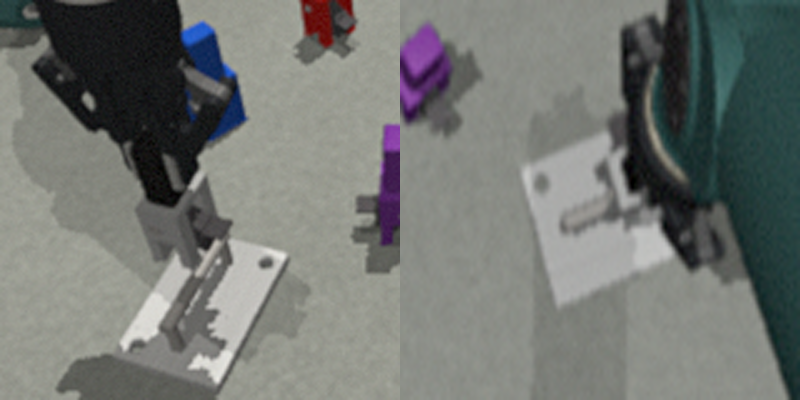

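The picture shows the clip held upright over the bar (scene crop foot (165,230), bar (195,295)), the right way along it. Now its lateral offset from the bar, in one camera.

```bash
cat > rel.py <<'E'
from h import *
s=sense(); p=s['position']; a=np.radians(yaw(s['eef_rot']))
print(p.round(4),np.degrees(a).round(2))
c=camera('scene'); X=cloud(c)[140:320,140:320].reshape(-1,3); X=X[(c['z_map'][140:320,140:320]>0).ravel()]
q=(X[:,:2]-p[:2])@np.array([[np.cos(a),-np.sin(a)],[np.sin(a),np.cos(a)]]); zc=X[:,2]-(p[2]-.0753)
q=q*1000; zc=zc*1000
m=(abs(q[:,0])<30)&(abs(q[:,1])<40)
e=m&(zc>46)&(zc<58)&(q[:,1]<-15); print('end face upper block n',e.sum(),'x pct',np.percentile(q[e,0],[1,5,95,99]).round(1),'y',np.percentile(q[e,1],[1,5,50]).round(1))
e=m&(zc>2)&(zc<14)&(q[:,1]<-18)&(q[:,0]<0); print('lower -x leg x',np.percentile(q[e,0],[1,5,95,99]).round(1),'y med',np.median(q[e,1]).round(1), 'zmin',zc[m&(zc>-12)&(zc<60)].min())
f=m&(zc>59)&(zc<63); print('shelf z',np.median(zc[f]).round(1),cv2.minAreaRect(q[f].astype(np.float32)))
b=(X[:,2]>.036)&(X[:,2]<.055)&(abs(q[:,0])<25)&(abs(q[:,1])<80); print('bar in clip frame',cv2.minAreaRect(q[b].astype(np.float32)), 'ztop',np.percentile(X[b,2],95))
E
python3 rel.py
```

```text
[ 0.491  -0.2272  0.1628] 17.85
end face upper block n 83 x pct [-16.2 -14.7  15.5  15.9] y [-24.6 -24.1 -22.8]
lower -x leg x [-16.5 -16.   -6.5  -6.4] y med -22.6 zmin 0.038311190383777394
shelf z 61.7 ((-0.9274082183837891, -1.7430706024169922), (44.214073181152344, 33.47589111328125), 88.83293914794922)
bar in clip frame ((-3.224339246749878, -2.4903526306152344), (96.66133117675781, 12.027566909790039), 89.0237808227539) ztop 0.04947111873648605
```

```bash
python3 -m crank '[{"tx":-0.03,"ty":-0.065,"tz":0.3,"rx":0,"ry":0,"rz":0.006,"jaw":-1},{"tx":0,"ty":0,"tz":0.4,"rx":0,"ry":0,"rz":0,"jaw":-1},{"tx":0,"ty":0,"tz":0,"rx":0,"ry":0,"rz":0,"jaw":-1},{"tx":0,"ty":0,"tz":0,"rx":0,"ry":0,"rz":0,"jaw":-1}]'; python3 rel.py
```

```text
time_s: 9.15
position: [0.4878, -0.2291, 0.1329]
eef_rot: [[-0.295, 0.955, -0.001], [0.955, 0.295, 0.0], [0.001, -0.0, -1.0]]
force: [0.2, 1.0, -1.7]
width: 0.0212
finger_force: 69.2
[ 0.4878 -0.2291  0.1329] 17.17
end face upper block n 73 x pct [-16.6 -14.4  15.5  16.1] y [-25.3 -24.1 -22.8]
lower -x leg x [-17.3 -16.8  -7.2  -6.5] y med -22.6 zmin -11.975219059196935
shelf z 61.5 ((-0.9047641754150391, -1.484292984008789), (32.538230895996094, 45.805908203125), 0.6492680907249451)
bar in clip frame ((0.3483548164367676, -1.7156753540039062), (11.863051414489746, 96.25094604492188), 0.1099267303943634) ztop 0.04937545846762612
```

```bash
python3 -m crank '[{"tx":0,"ty":0.02,"tz":0.2,"rx":0,"ry":0,"rz":0,"jaw":-1},{"tx":0,"ty":0,"tz":0.15,"rx":0,"ry":0,"rz":0,"jaw":-1},{"tx":0,"ty":0,"tz":0.15,"rx":0,"ry":0,"rz":0,"jaw":-1},{"tx":0,"ty":0,"tz":0,"rx":0,"ry":0,"rz":0,"jaw":-1}]'; python3 -m crank '[{"tx":0,"ty":0,"tz":0.1,"rx":0,"ry":0,"rz":0,"jaw":-1},{"tx":0,"ty":0,"tz":0.1,"rx":0,"ry":0,"rz":0,"jaw":-1},{"tx":0,"ty":0,"tz":0,"rx":0,"ry":0,"rz":0,"jaw":-1}]';python3 -m crank '[{"tx":0,"ty":0,"tz":0.1,"rx":0,"ry":0,"rz":0,"jaw":-1},{"tx":0,"ty":0,"tz":0,"rx":0,"ry":0,"rz":0,"jaw":-1}]'
```

```text
time_s: 9.7
position: [0.489, -0.229, 0.1129]
eef_rot: [[-0.295, 0.955, 0.0], [0.955, 0.295, 0.0], [0.0, 0.001, -1.0]]
force: [0.9, -0.1, -2.5]
width: 0.021
finger_force: 69.4
time_s: 10.07
position: [0.4891, -0.2292, 0.105]
eef_rot: [[-0.295, 0.955, 0.001], [0.955, 0.295, -0.0], [-0.0, 0.001, -1.0]]
force: [1.8, -0.7, -2.4]
width: 0.0212
finger_force: 69.4
time_s: 10.32
position: [0.489, -0.229, 0.1009]
eef_rot: [[-0.295, 0.955, 0.001], [0.955, 0.295, 0.0], [0.0, 0.001, -1.0]]
force: [1.7, 1.0, -4.8]
width: 0.0212
finger_force: 69.2
```

```bash
for i in 1; do python3 -m crank '[{"tx":0,"ty":0,"tz":0.07,"rx":0,"ry":0,"rz":0,"jaw":-1},{"tx":0,"ty":0,"tz":0,"rx":0,"ry":0,"rz":0,"jaw":-1}]' | grep -E 'pos|^force'; python3 -m crank '[{"tx":0,"ty":0,"tz":0.06,"rx":0,"ry":0,"rz":0,"jaw":-1},{"tx":0,"ty":0,"tz":0,"rx":0,"ry":0,"rz":0,"jaw":-1}]'| grep -E 'pos|^force';  python3 -m crank '[{"tx":0,"ty":0,"tz":0.05,"rx":0,"ry":0,"rz":0,"jaw":-1},{"tx":0,"ty":0,"tz":0,"rx":0,"ry":0,"rz":0,"jaw":-1}]'| grep -E 'pos|^force'; done; python3 rel.py
```

```text
position: [0.4883, -0.2288, 0.098]
force: [1.0, 0.6, -3.8]
position: [0.4872, -0.229, 0.0956]
force: [0.1, 0.2, -2.7]
position: [0.4882, -0.2291, 0.094]
force: [0.2, -0.2, -2.1]
[ 0.4882 -0.2291  0.094 ] 17.15
end face upper block n 65 x pct [-16.3 -14.1  15.3  15.7] y [-24.9 -24.2 -23. ]
lower -x leg x [-16.5 -16.4 -14.6 -14.5] y med -22.9 zmin -11.50082973660345
shelf z 61.6 ((-0.8584442138671875, -1.6515865325927734), (33.1180305480957, 44.871822357177734), 0.25309666991233826)
bar in clip frame ((5.982982635498047, -2.2339248657226562), (95.9299087524414, 38.72791290283203), 80.74697875976562) ztop 0.05418492982082668
```

```bash
python3 -m crank '[{"tx":0,"ty":0,"tz":0.03,"rx":0,"ry":0,"rz":0,"jaw":-1},{"tx":0,"ty":0,"tz":0,"rx":0,"ry":0,"rz":0,"jaw":-1}]' | grep -E 'pos|^force'; python3 -m crank '[{"tx":0,"ty":0,"tz":0.03,"rx":0,"ry":0,"rz":0,"jaw":-1},{"tx":0,"ty":0,"tz":0,"rx":0,"ry":0,"rz":0,"jaw":-1}]'| grep -E 'pos|^force'
```

```text
position: [0.4885, -0.2291, 0.0939]
force: [-2.2, 1.0, 7.1]
position: [0.4885, -0.2291, 0.0938]
force: [-4.4, 0.7, 16.7]
```

Hard stop at TCP z 0.094 with 17 N, well beyond the latch force, so this is the slot's ceiling. Lifting slightly to weigh it.

```bash
python3 -m crank '[{"tx":0,"ty":0,"tz":-0.1,"rx":0,"ry":0,"rz":0,"jaw":-1},{"tx":0,"ty":0,"tz":-0.1,"rx":0,"ry":0,"rz":0,"jaw":-1},{"tx":0,"ty":0,"tz":-0.1,"rx":0,"ry":0,"rz":0,"jaw":-1},{"tx":0,"ty":0,"tz":-0.1,"rx":0,"ry":0,"rz":0,"jaw":-1},{"tx":0,"ty":0,"tz":-0.1,"rx":0,"ry":0,"rz":0,"jaw":-1},{"tx":0,"ty":0,"tz":0,"rx":0,"ry":0,"rz":0,"jaw":-1},{"tx":0,"ty":0,"tz":0,"rx":0,"ry":0,"rz":0,"jaw":-1}]'
python3 - <<'E'
from h import *
c=camera('scene'); f=c['frame'][150:310,150:310]; save('lift.png',cv2.resize(f,(480,480),interpolation=cv2.INTER_CUBIC))
s=sense();print(s['force'],s['position'])
E
```

```text
time_s: 12.5
position: [0.4885, -0.2291, 0.1116]
eef_rot: [[-0.295, 0.956, -0.0], [0.956, 0.295, 0.0], [0.0, -0.0, -1.0]]
force: [0.4, 0.2, -7.2]
width: 0.0215
finger_force: 68.9
[ 0.11078602  1.07026845 -6.49330719] [ 0.48846476 -0.22903497  0.11158831]
```

View pics/lift.png

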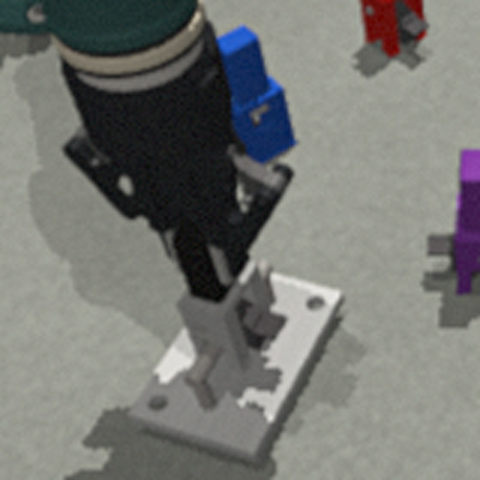

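The cover hangs level on the latched clip. The added load is about 4.5 N, which fits its mass. Now up and across.

```bash
python3 -m crank '[{"tx":0,"ty":0,"tz":-0.2,"rx":0,"ry":0,"rz":0,"jaw":-1},{"tx":0,"ty":0,"tz":-0.4,"rx":0,"ry":0,"rz":0,"jaw":-1},{"tx":0,"ty":0,"tz":-0.5,"rx":0,"ry":0,"rz":0,"jaw":-1},{"tx":0,"ty":0,"tz":-0.5,"rx":0,"ry":0,"rz":0,"jaw":-1},{"tx":0,"ty":0,"tz":-0.5,"rx":0,"ry":0,"rz":0,"jaw":-1},{"tx":0,"ty":0,"tz":-0.5,"rx":0,"ry":0,"rz":0,"jaw":-1},{"tx":0,"ty":0,"tz":-0.5,"rx":0,"ry":0,"rz":0,"jaw":-1},{"tx":0,"ty":0,"tz":-0.4,"rx":0,"ry":0,"rz":0,"jaw":-1},{"tx":0,"ty":0,"tz":-0.2,"rx":0,"ry":0,"rz":0,"jaw":-1},{"tx":0,"ty":0,"tz":0,"rx":0,"ry":0,"rz":0.0215,"jaw":-1},{"tx":0,"ty":0,"tz":0,"rx":0,"ry":0,"rz":0.0215,"jaw":-1},{"tx":0,"ty":0,"tz":0,"rx":0,"ry":0,"rz":0.0215,"jaw":-1},{"tx":0,"ty":0,"tz":0,"rx":0,"ry":0,"rz":0.0215,"jaw":-1},{"tx":0,"ty":0,"tz":0,"rx":0,"ry":0,"rz":0,"jaw":-1}]'
python3 -m crank '[{"tx":0.2,"ty":0.04,"tz":0,"rx":0,"ry":0,"rz":0,"jaw":-1},{"tx":0.4,"ty":0.07,"tz":0,"rx":0,"ry":0,"rz":0,"jaw":-1},{"tx":0.6,"ty":0.1,"tz":0,"rx":0,"ry":0,"rz":0,"jaw":-1},{"tx":0.6,"ty":0.1,"tz":0,"rx":0,"ry":0,"rz":0,"jaw":-1},{"tx":0.6,"ty":0.1,"tz":0,"rx":0,"ry":0,"rz":0,"jaw":-1},{"tx":0.6,"ty":0.1,"tz":0,"rx":0,"ry":0,"rz":0,"jaw":-1},{"tx":0.6,"ty":0.1,"tz":0,"rx":0,"ry":0,"rz":0,"jaw":-1},{"tx":0.6,"ty":0.1,"tz":0,"rx":0,"ry":0,"rz":0,"jaw":-1},{"tx":0.6,"ty":0.1,"tz":0,"rx":0,"ry":0,"rz":0,"jaw":-1},{"tx":0.6,"ty":0.1,"tz":0,"rx":0,"ry":0,"rz":0,"jaw":-1},{"tx":0.6,"ty":0.1,"tz":0,"rx":0,"ry":0,"rz":0,"jaw":-1},{"tx":0.6,"ty":0.1,"tz":0,"rx":0,"ry":0,"rz":0,"jaw":-1},{"tx":0.6,"ty":0.1,"tz":0,"rx":0,"ry":0,"rz":0,"jaw":-1},{"tx":0.6,"ty":0.1,"tz":0,"rx":0,"ry":0,"rz":0,"jaw":-1},{"tx":0.4,"ty":0.07,"tz":0,"rx":0,"ry":0,"rz":0,"jaw":-1},{"tx":0.2,"ty":0.04,"tz":0,"rx":0,"ry":0,"rz":0,"jaw":-1},{"tx":0,"ty":0,"tz":0,"rx":0,"ry":0,"rz":0,"jaw":-1}]'
python3 -c "
from h import *
go(.5023,.243,.26,7.3)"
```

```text
time_s: 14.3
position: [0.4881, -0.2288, 0.2594]
eef_rot: [[-0.128, 0.992, -0.001], [0.992, 0.128, 0.0], [0.001, -0.001, -1.0]]
force: [0.5, 0.5, -6.1]
width: 0.0212
finger_force: 69.0
time_s: 16.42
position: [0.5021, 0.1118, 0.2597]
eef_rot: [[-0.128, 0.992, -0.0], [0.992, 0.128, -0.0], [-0.0, -0.0, -1.0]]
force: [0.3, -0.2, -7.6]
width: 0.0213
finger_force: 69.0
pos [0.5021 0.1118 0.2597] toolY yaw 7.35 tilt xy [-0.0001 -0.0001] F [ 0.3 -0.2 -7.6] w 0.0213 ff 69.0 t 16.43
shift frac [ 3.253  0.424 -0.008] rz total 0.0005
```

```bash
python3 -m crank '[{"tx":0.3,"ty":0.05,"tz":0,"rx":0,"ry":0,"rz":0,"jaw":-1},{"tx":0.6,"ty":0.08,"tz":0,"rx":0,"ry":0,"rz":0,"jaw":-1},{"tx":0.6,"ty":0.08,"tz":0,"rx":0,"ry":0,"rz":0,"jaw":-1},{"tx":0.6,"ty":0.08,"tz":0,"rx":0,"ry":0,"rz":0,"jaw":-1},{"tx":0.6,"ty":0.08,"tz":0,"rx":0,"ry":0,"rz":0,"jaw":-1},{"tx":0.4,"ty":0.05,"tz":0,"rx":0,"ry":0,"rz":0,"jaw":-1},{"tx":0.19,"ty":0.02,"tz":0,"rx":0,"ry":0,"rz":0,"jaw":-1},{"tx":0,"ty":0,"tz":0,"rx":0,"ry":0,"rz":0,"jaw":-1},{"tx":0,"ty":0,"tz":0,"rx":0,"ry":0,"rz":0,"jaw":-1}]'
cat > cov.py <<'E'
from h import *
np.set_printoptions(precision=2,suppress=True)
go(.5023,.243,.26,7.3)
J=np.array([.5023,.2428]); a=np.radians(7.35); Rj=np.array([[np.cos(a),-np.sin(a)],[np.sin(a),np.cos(a)]])
zt=sense()['position'][2]-.0753-.0205-.0005   # expected plate-top height-ish, hanging (bar axis 21 above clip base)
zt=sense()['position'][2]-.0753+.021-.042+.010
for n in('scene','top'):
    c=camera(n); np.save('c_%s.npy'%n,c,allow_pickle=True)
    X=cloud(c); P=X[(c['z_map']>0)]; q=(P[:,:2]-J)@Rj*1000; z=P[:,2]*1000
    near=(abs(q[:,0])<60)&(abs(q[:,1])<80)
    m=near&(abs(z-zt*1000)<4)
    Q=np.c_[q[m],np.ones(m.sum())]; k,*_=np.linalg.lstsq(Q,z[m],rcond=None); r=abs(Q@k-z[m])<1.5
    k,*_=np.linalg.lstsq(Q[r],z[m][r],rcond=None)
    print(n,m.sum(),'plate top z at centre %.1f (exp %.1f) tilt deg'%(k[2],zt*1000),np.degrees(k[:2]),'rect in jig frame',cv2.minAreaRect(q[m].astype(np.float32)))
    b=near&(z>zt*1000+26)&(z<zt*1000+40)&(abs(q[:,0])<12); print('   bar',b.sum(),cv2.minAreaRect(q[b].astype(np.float32)) if b.sum()>3 else '')
    f=c['frame'];
E
python3 cov.py
python3 - <<'E'
from h import *
a=np.load('c_scene.npy',allow_pickle=True).item()['frame'][40:200,280:440];b=np.load('c_top.npy',allow_pickle=True).item()['frame'][180:290,140:270]
save('jig.png',np.hstack([cv2.resize(i,(400,400),interpolation=cv2.INTER_CUBIC) for i in(a,b)]))
E
```

```text
time_s: 17.55
position: [0.5031, 0.2427, 0.2594]
eef_rot: [[-0.126, 0.992, -0.001], [0.992, 0.126, -0.002], [-0.002, -0.001, -1.0]]
force: [-0.3, -0.1, -5.8]
width: 0.0211
finger_force: 69.0
pos [0.5  0.24 0.26] toolY yaw 7.21 tilt xy [-0. -0.] F [-0.3 -0.1 -5.8] w 0.0211 ff 69.0 t 17.55
shift frac [ 0.01 -0.02 -0.01] rz total -0.0008
scene 847 plate top z at centre 172.3 (exp 173.1) tilt deg [ 0.04 -0.2 ] rect in jig frame ((-1.0797386169433594, -2.55303955078125), (133.80508422851562, 91.01227569580078), 89.93482971191406)
   bar 93 ((0.000225067138671875, -21.299942016601562), (23.184322357177734, 57.77183532714844), 2.5197813510894775)
top 560 plate top z at centre 172.3 (exp 173.1) tilt deg [-0.14 -0.03] rect in jig frame ((0.6443939208984375, -35.20686340332031), (90.64998626708984, 65.09088897705078), 0.6868041157722473)
   bar 65 ((0.9046521186828613, -35.779747009277344), (28.278247833251953, 13.972389221191406), 80.47610473632812)
```

View pics/jig.png

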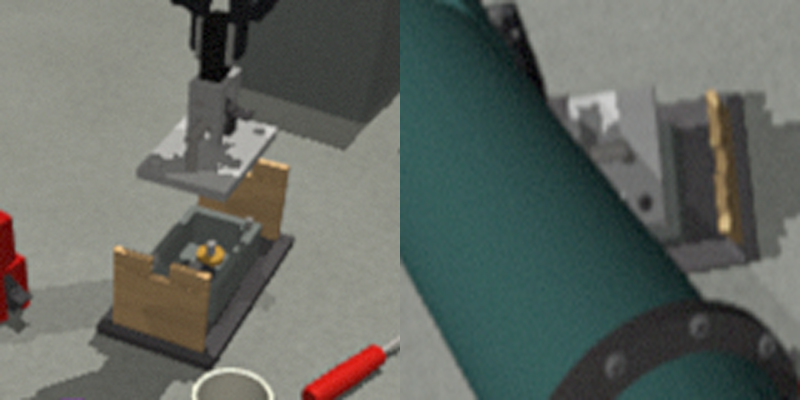

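The cover hangs level over the jig (scene crop (205,160); visible pin (208,245)), its origin about 2.6 mm short along the jig's −y. I correct that and go down part way.

```bash
python3 -m crank '[{"tx":0.065,"ty":0.01,"tz":0,"rx":0,"ry":0,"rz":0,"jaw":-1},{"tx":0,"ty":0,"tz":0.2,"rx":0,"ry":0,"rz":0,"jaw":-1},{"tx":0,"ty":0,"tz":0.35,"rx":0,"ry":0,"rz":0,"jaw":-1},{"tx":0,"ty":0,"tz":0.35,"rx":0,"ry":0,"rz":0,"jaw":-1},{"tx":0,"ty":0,"tz":0.35,"rx":0,"ry":0,"rz":0,"jaw":-1},{"tx":0,"ty":0,"tz":0.25,"rx":0,"ry":0,"rz":0,"jaw":-1},{"tx":0,"ty":0,"tz":0,"rx":0,"ry":0,"rz":0,"jaw":-1},{"tx":0,"ty":0,"tz":0,"rx":0,"ry":0,"rz":0,"jaw":-1}]'
cat > pins.py <<'E'
from h import *
np.set_printoptions(precision=2,suppress=True)
J=np.array([.5023,.2428]); a=np.radians(7.35); Rj=np.array([[np.cos(a),-np.sin(a)],[np.sin(a),np.cos(a)]])
# pins in first images: cloud points 60..71 mm near expected pins, and housing rim rectangle / end plates in jig frame
for n in('scene','top'):
    c=np.load(n+'1.npy',allow_pickle=True).item(); X=cloud(c); P=X[c['z_map']>0]; q=(P[:,:2]-J)@Rj*1000; z=P[:,2]*1000
    for s in(1,-1):
        m=(np.hypot(q[:,0]-31*s,q[:,1]-51*s)<9)&(z>61)&(z<71); print(n,'pin',s,m.sum(),q[m].mean(0) if m.any() else '',z[m].max() if m.any() else '')
    r=(abs(q[:,0])<55)&(abs(q[:,1])<75)&(abs(z-57)<2.5); print(n,'rim',r.sum(),cv2.minAreaRect(q[r].astype(np.float32)))
    r=(abs(q[:,0])<80)&(abs(q[:,1])<135)&(abs(z-12)<3); print(n,'base',cv2.minAreaRect(q[r].astype(np.float32)))
    r=(abs(q[:,0])<80)&(abs(q[:,1])<135)&(z>98)&(z<108); print(n,'plates',cv2.minAreaRect(q[r].astype(np.float32)))
# holes of the cover now
for n in('scene','top'):
    c=np.load('c_%s.npy'%n,allow_pickle=True).item(); zt=ZT
    u,v=np.meshgrid(np.arange(640),np.arange(400)); g=cv2.cvtColor(c['frame'],cv2.COLOR_RGB2GRAY).astype(float)
    d=np.stack([(u-c['cx'])/c['fx'],-(v-c['cy'])/c['fy'],-np.ones_like(u,float)],-1)@np.array(c['attitude']).T; o=np.array(c['xyz'])
    W=o+d*((zt-o[2])/d[...,2])[...,None]; q=(W[...,:2]-J)@Rj*1000
    for s in(1,-1):
        m=np.hypot(q[...,0]-31*s,q[...,1]-51*s)<11; w=np.clip(np.percentile(g[m],70)-g[m]-15,0,None)
        print(n,'hole',s,m.sum(),(q[m]*w[:,None]).sum(0)/max(w.sum(),1),w.max())
E
python3 cov.py
```

```text
time_s: 18.65
position: [0.5034, 0.2472, 0.2]
eef_rot: [[-0.127, 0.992, 0.001], [0.992, 0.127, 0.001], [0.001, 0.001, -1.0]]
force: [0.2, 0.6, -6.7]
width: 0.0211
finger_force: 69.2
pos [0.5  0.25 0.2 ] toolY yaw 7.31 tilt xy [0. 0.] F [ 0.2  0.6 -6.7] w 0.0211 ff 69.2 t 18.65
shift frac [-0.1  -0.04 -1.5 ] rz total 0.0001
scene 800 plate top z at centre 112.9 (exp 113.7) tilt deg [ 0.18 -0.03] rect in jig frame ((0.04280853271484375, 2.9428176879882812), (134.91616821289062, 91.02818298339844), 89.98876190185547)
   bar 78 ((-2.37339448928833, -29.626239776611328), (32.46076965332031, 22.788236618041992), 77.76050567626953)
top 334 plate top z at centre 112.7 (exp 113.7) tilt deg [ 0.22 -0.01] rect in jig frame ((27.457141876220703, -46.48263931274414), (93.5120849609375, 46.925682067871094), 42.012535095214844)
   bar 15 ((4.006448745727539, -42.065025329589844), (15.35397720336914, 6.784175872802734), 37.94708251953125)
```

```bash
sed -i 's/zt=ZT/zt=.1128/' pins.py
cat >> pins.py <<'E'
c=np.load('c_scene.npy',allow_pickle=True).item(); X=cloud(c); P=X[c['z_map']>0]; q=(P[:,:2]-J)@Rj*1000; z=P[:,2]*1000
m=(abs(q[:,0])<60)&(abs(q[:,1])<80)&(abs(z-zt*1000)<2.5)
for lo in range(-60,70,20):
    k=m&(abs(q[:,1]-lo)<8); print('y~',lo,'x edges',np.percentile(q[k,0],[1,99]) if k.sum()>5 else '')
for lo in(-38,-25,25,38):
    k=m&(abs(q[:,0]-lo)<6); print('x~',lo,'y edges',np.percentile(q[k,1],[1,99]) if k.sum()>5 else '')
E
python3 pins.py
```

```text
scene pin 1 10 [30.83 51.21] 69.84987961301248
scene pin -1 10 [-30.54 -50.47] 68.33100410219205
scene rim 306 ((-0.8240547180175781, 1.9054069519042969), (125.67262268066406, 84.74285888671875), 89.34014892578125)
scene base ((0.01265716552734375, -0.270843505859375), (240.72080993652344, 129.2358856201172), 89.82160186767578)
scene plates ((-1.1750068664550781, 1.6819839477539062), (101.37596130371094, 220.2555694580078), 0.16641481220722198)
top pin 1 8 [31.72 51.19] 68.52954275666102
top pin -1 9 [-30.06 -51.25] 70.19224513177913
top rim 420 ((1.3279685974121094, 1.6526832580566406), (124.68170928955078, 84.60197448730469), 89.98889923095703)
top base ((1.0674858093261719, 1.2411422729492188), (130.22305297851562, 239.89952087402344), 0.04585850238800049)
top plates ((1.6577873229980469, 1.6440277099609375), (100.72529602050781, 218.52162170410156), 0.03945097699761391)
scene hole 1 31 [32.98 51.71] 62.0
scene hole -1 37 [0. 0.] 0.0
top hole 1 61 [0. 0.] 0.0
top hole -1 61 [-24.89 -52.38] 7.0
y~ -60 x edges [-44.27  44.61]
y~ -40 x edges [-43.92  44.5 ]
y~ -20 x edges [-44.75  44.46]
y~ 0 x edges [-43.07  44.97]
y~ 20 x edges [-45.2  45.2]
y~ 40 x edges [-43.96  44.75]
y~ 60 x edges [ 7.87 45.29]
x~ -38 y edges [-62.49  42.81]
x~ -25 y edges [-62.77   7.39]
x~ 25 y edges [-62.77  66.8 ]
x~ 38 y edges [-62.61  67.11]
```

```bash
python3 -m crank '[{"tx":-0.02,"ty":-0.01,"tz":0.1,"rx":0,"ry":0,"rz":0,"jaw":-1},{"tx":0,"ty":0,"tz":0.2,"rx":0,"ry":0,"rz":0,"jaw":-1},{"tx":0,"ty":0,"tz":0.2,"rx":0,"ry":0,"rz":0,"jaw":-1},{"tx":0,"ty":0,"tz":0.12,"rx":0,"ry":0,"rz":0,"jaw":-1},{"tx":0,"ty":0,"tz":0,"rx":0,"ry":0,"rz":0,"jaw":-1},{"tx":0,"ty":0,"tz":0,"rx":0,"ry":0,"rz":0,"jaw":-1},{"tx":0,"ty":0,"tz":0,"rx":0,"ry":0,"rz":0,"jaw":-1}]'; python3 cov.py; sed -i 's/zt=.1128/zt=.0878/' pins.py; python3 pins.py | grep -E 'hole|edges'
python3 - <<'E'
from h import *
a=np.load('c_scene.npy',allow_pickle=True).item()['frame'][80:200,300:420];b=np.load('c_top.npy',allow_pickle=True).item()['frame'][190:280,145:265]
save('jig2.png',np.hstack([cv2.resize(i,(400,400),interpolation=cv2.INTER_CUBIC) for i in(a,b)]))
E
```

```text
time_s: 19.62
position: [0.5029, 0.2462, 0.1752]
eef_rot: [[-0.127, 0.992, 0.001], [0.992, 0.127, 0.0], [0.0, 0.001, -1.0]]
force: [-0.2, 0.8, -6.7]
width: 0.0212
finger_force: 69.1
pos [0.5  0.25 0.18] toolY yaw 7.3 tilt xy [0. 0.] F [-0.2  0.8 -6.7] w 0.0212 ff 69.1 t 19.62
shift frac [-0.08 -0.03 -2.12] rz total 0.0
scene 771 plate top z at centre 88.2 (exp 88.9) tilt deg [ 0.06 -0.11] rect in jig frame ((-0.1651153564453125, 0.8259658813476562), (90.94112396240234, 134.0879364013672), 0.2765917181968689)
   bar 75 ((2.3030471801757812, -29.731704711914062), (22.030492782592773, 33.351661682128906), 9.597369194030762)
top 213 plate top z at centre 87.3 (exp 88.9) tilt deg [-0.57 -1.18] rect in jig frame ((25.614168167114258, -37.370853424072266), (53.80033874511719, 42.019432067871094), 89.8093032836914)
   bar 0 
scene hole 1 32 [31.88 50.9 ] 74.0
scene hole -1 35 [0. 0.] 0.0
top hole 1 57 [0. 0.] 0.0
top hole -1 58 [0. 0.] 0.0
y~ -60 x edges [-44.64  43.61]
y~ -40 x edges [-44.41  44.18]
y~ -20 x edges [-44.41  43.75]
y~ 0 x edges [-44.77  44.27]
y~ 20 x edges [-44.39  44.29]
y~ 40 x edges [-44.81  44.82]
y~ 60 x edges [10.48 43.38]
x~ -38 y edges [-63.37  39.31]
x~ -25 y edges [-64.77   4.41]
x~ 25 y edges [-64.76  65.1 ]
x~ 38 y edges [-63.74  65.16]
```

View pics/jig2.png

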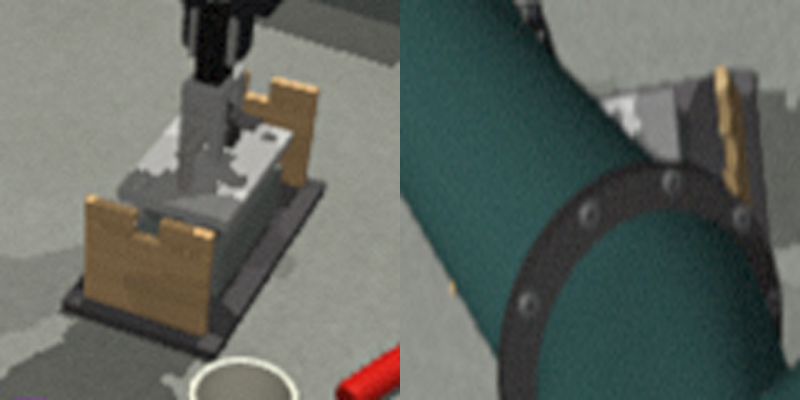

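Run:
```python
from h import *
np.set_printoptions(precision=1,suppress=True)
J=np.array([.5023,.2428]); a=np.radians(7.35); Rj=np.array([[np.cos(a),-np.sin(a)],[np.sin(a),np.cos(a)]])
for n in('scene','top'):
    c=np.load(n+'1.npy',allow_pickle=True).item(); X=cloud(c); P=X[c['z_map']>0]; q=(P[:,:2]-J)@Rj*1000; z=P[:,2]*1000
    r=(abs(q[:,0])<50)&(abs(q[:,1])<70)&(abs(z-57)<1.5)
    print(n,'rim z',np.median(z[r]))
    for lo in(-40,-20,0,20,40):
        k=r&(abs(q[:,1]-lo)<10); l=r&(abs(q[:,0]-lo*.7)<7)
        print(lo,'x',np.percentile(q[k,0],[1,99]),'| y',np.percentile(q[l,1],[1,99]),k.sum(),l.sum())
    g=cv2.cvtColor(c['frame'],cv2.COLOR_RGB2GRAY)
    for s in(1,-1):
        m=(np.hypot(q[:,0]-31*s,q[:,1]-1-51*s)<8)&(z>63)&(z<71); print('pin',s,m.sum(),np.median(q[m],0),q[m].min(0),q[m].max(0), np.median(z[m]))
    p=(abs(q[:,0])<60)&(abs(q[:,1])<125)&(z>101)&(z<107)
    for s in(1,-1):
        k=p&(s*q[:,1]>80); print('plate',s,np.percentile(q[k],[2,98],axis=0))
```

```text
scene rim z 57.261061966639495
-40 x [-41.2  41. ] | y [-60.2  63.1] 30 45
-20 x [-42.   41.1] | y [-60.2  64.7] 32 22
0 x [-42.9  41.2] | y [53.5 63.2] 33 13
20 x [-42.2  41.5] | y [54.5 64. ] 30 13
40 x [-42.5  41.2] | y [-55.1  63.6] 33 42
pin 1 9 [29.7 50.6] [27.6 47.4] [33.9 57.2] 65.44041758595797
pin -1 9 [-30.8 -50.7] [-34.7 -53. ] [-27.6 -45.2] 65.72118470684862
plate 1 [[-49.9 101.6]
 [ 47.8 111.4]]
plate -1 [[ -47.  -108.3]
 [  47.8  -99.2]]
top rim z 56.92696648665352
-40 x [-39.8  42.9] | y [-56.2  62.9] 40 57
-20 x [-39.9  42.9] | y [-59.1  62.4] 31 25
0 x [-40.5  43.1] | y [-60.1  63.5] 31 20
20 x [-40.6  42.6] | y [-60.4  62.6] 25 22
40 x [-40.2  42.4] | y [-59.5  63.6] 22 40
pin 1 7 [31.1 52.4] [28.3 49.3] [35.7 55.7] 65.18693553239463
pin -1 7 [-29.7 -50.5] [-32.8 -53. ] [-26.8 -47.7] 66.52730879396684
plate 1 [[-46.3 101.7]
 [ 47.8 110.7]]
plate -1 [[ -46.5 -107.4]
 [  49.3  -99.5]]
```

Scene camera: the cover is about 0.8 mm short in the jig's y, within 0.3 mm in x, level and square, with its underside about 11 mm above the pins. One small trim.

```bash
python3 -m crank '[{"tx":0.02,"ty":0,"tz":0.02,"rx":0,"ry":0,"rz":0,"jaw":-1},{"tx":0,"ty":0,"tz":0,"rx":0,"ry":0,"rz":0,"jaw":-1},{"tx":0,"ty":0,"tz":0,"rx":0,"ry":0,"rz":0,"jaw":-1},{"tx":0,"ty":0,"tz":0,"rx":0,"ry":0,"rz":0,"jaw":-1},{"tx":0,"ty":0,"tz":0,"rx":0,"ry":0,"rz":0,"jaw":-1},{"tx":0,"ty":0,"tz":0,"rx":0,"ry":0,"rz":0,"jaw":-1}]'; python3 cov.py | grep -v bar; python3 pins.py | grep -E 'scene hole 1|edges'
```

```text
time_s: 20.48
position: [0.5026, 0.2467, 0.1741]
eef_rot: [[-0.127, 0.992, -0.0], [0.992, 0.127, -0.0], [-0.0, -0.0, -1.0]]
force: [0.2, -1.2, -7.9]
width: 0.0214
finger_force: 69.1
pos [0.5  0.25 0.17] toolY yaw 7.3 tilt xy [-0. -0.] F [ 0.2 -1.2 -7.9] w 0.0214 ff 69.1 t 20.48
shift frac [-0.09 -0.02 -2.15] rz total -0.0
scene 772 plate top z at centre 87.1 (exp 87.8) tilt deg [ 0.11 -0.11] rect in jig frame ((-1.1411514282226562, 1.986419677734375), (91.42224884033203, 133.6262969970703), 0.18212290108203888)
top 192 plate top z at centre 88.2 (exp 87.8) tilt deg [-1.71  0.58] rect in jig frame ((25.5372257232666, -37.35406494140625), (41.6115608215332, 51.21284866333008), 1.060309648513794)
scene hole 1 32 [32.85 49.6 ] 74.69999999999999
y~ -60 x edges [-45.52  44.22]
y~ -40 x edges [-45.23  43.23]
y~ -20 x edges [-45.12  43.16]
y~ 0 x edges [-44.91  43.24]
y~ 20 x edges [-44.57  43.16]
y~ 40 x edges [-45.26  44.16]
y~ 60 x edges [14.72 44.1 ]
x~ -38 y edges [-61.33  40.82]
x~ -25 y edges [-63.01   6.06]
x~ 25 y edges [-62.83  65.94]
x~ 38 y edges [-62.8   65.09]
```

```bash
python3 -c "
from plant import finish_job
print(finish_job())"
```

```text
the job is handed in; nothing more can be done
None
```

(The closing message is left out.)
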